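# Pack the rock samples and shut the specimen case

### The arm

A 6-joint arm with a two-finger parallel gripper is mounted at the origin on the work surface. World frame = base frame: x ahead of the robot, y to its left, z up, the work surface at z = 0. Lengths are in m, angles in rad, forces in N, time in s.
With the tool pointing down it reaches from about 0.4 to 0.925 m from the base axis. Payload 12.5 kg.
Tool frame: the origin (TCP) lies between the finger pads; the fingertips stand 19 mm ahead of it and the grasp point (between the pads) is the TCP (manip.finger_overhang is the distance from the TCP to the fingertips, in m); z points along the fingers, y is the direction in which the jaws open and shut (so a half turn about z gives the same grasp; the last joint's range is limited). The gripper opens to 95 mm and grips with 3 to 60 N. Pads are 20 mm wide; open, the fingers measure 119 mm over their backs; the gripper's body (75 mm by 180 mm) begins 59 mm behind the grasp point.
Start: joints at [1.019, 0.491, 1.559, -0, 1.092, -0.106], TCP at [0.269, 0.564, 0.234] pointing down, gripper open.
Joint ranges: [-3.1, 3.1], [-0.84, 2.19], [0.05, 2.79], [-1.13, 4.28], [0.06, 2.93], [-2.69, 2.69]. Speed limits (rad/s): [2.22, 2.22, 2.79, 3.14, 3.14, 3.14].

### API

Orientations are given as a rotation vector (axis times angle).
In Python, from cell import manip gives the robot as it stands. Calls block until the motion is done:
- manip.move_pose(position, orientation): joint-space move of the TCP to a pose.
- manip.servo_line(position, orientation=None, rate=0.15): straight line of the TCP; orientation=None keeps the orientation; rate is the mean speed in m/s.
- manip.movej(angles): joint-space move.
- manip.set_gripper(opening, grasp_force=None): finger opening in m; grasp_force is the grip in N (None keeps the last); returns when the fingers have stopped.
- manip.pause(seconds).
- manip.solve_ik(position, orientation): joint angles nearest the present ones, or None.
- manip.snapshot(name): name is "scene" or "side" or "wrist"; returns a dict with "img" (480x640x3 uint8, red, green, blue), "intrinsics" (3x3 intrinsics, pixels), "distortion" ([k1, k2, p1, p2, k3] as OpenCV has them; the pictures are not rectified), "T" (4x4, takes a point from camera to world coordinates). Camera axes: x right, y down, z forward; pixel columns grow to the right and rows downward; lengths in m; the calibration is good to about 2 mm. A picture is of the moment at which its call begins. There is no depth.
A pose or a line that the arm cannot do raises manip.Unreachable and nothing moves.
- manip.sign_off(): hands the job in, once; it reports no verdict.
Readings, each from a call of its own:
- manip.current_clock(): time.
- manip.current_q(): joint angles.
- manip.current_dq(): joint speeds.
- manip.current_effort(): joint torques, N m.
- manip.current_tcp_pos(): TCP position.
- manip.current_eef_rot(): TCP orientation.
- manip.current_contact_force(): force on the tool from outside, world axes, zero at the start.
- manip.current_ft_torque(): the same for the moment, N m.
- manip.current_gripper_width(): finger opening in m.
Only numpy, scipy, OpenCV 4.12 (cv2) and the standard library are available. Lean on these libraries where they do the work, as an engineer would, in place of code of your own. Each camera call takes 0.05 s, during which the arm holds its last target.

### The job

Pack all the samples lying on the blue mat (drill cores, hand specimens and slide box, as many as there are) into the main compartment of the open specimen case, setting them down without dropping them. Then break the locked lid stay by pressing its orange knee down and lower the lid gently until it is fully shut. Leave the ore lump on its pad, the dropper bottle and the hammer where they are.

Things in the scene. Friction and masses are not known exactly. Their poses are not given: they have to be found in the camera images.
- case: Open specimen case, grey with aluminium edges, fixed: 300 (its x) x 250 (its y) x 70 high outside, walls and floor 8 thick (inner floor 62 mm below the rim). Origin: centre of its underside; z up; the lid is hinged along its +y rim. The folding stay stands inside its -x end and, with the lid up, fills the space above that end from the hinge to 200 mm in front of it.
- case_floor (a point): centre of the main compartment's floor, on its surface (13, 0, 8 mm in the case's frame). The compartment is x -116 to +142, y -117 to +117 mm in the case's frame. On the -x side it ends at a fabric partition (4 thick, 42 high) that keeps a pocket for the folding stay free. Leave room for the gripper's body beside the open lid (+y) and the stay
- knee (a point): knee of the lid stay: an orange thumb roller, 26 in diameter, 18 long along the case's x, joining two flat steel bars. Locked, it stands 80 mm above the rim and 66 mm in front of the hinge line, bowed just over centre. Pressed on top (about 4 N) it goes down and towards the hinge about stay_foot; 30 mm down frees the stay. The lid leans over meanwhile and can meet a gripper beside it
- stay_foot (a point): lower pivot of the stay, inside the case's -x end, 200 mm from the hinge line towards the front (-y), 8 mm below the rim; the lower bar from here to the knee is 160 mm long, the upper from the knee to the lid 81 mm. Fingers that press the knee from above do best a few mm to the front of its centre, off the upper bar, and should back away to the front before rising, or they may drag the stay up again
- lid_edge (a point): middle of the lid's free edge (half-way through its thickness). The lid is a flat panel 300 x 250 x 10 with a small aluminium lip, 90 mm wide, standing 15 mm out of this edge; its inner face rests on the rim when shut, with the edge over the case's -y wall, 75 mm above the bench
- lid_hinge (a point): middle of the lid's hinge line, along the case's x at the top of its +y wall, 70 mm above the bench
- lid (a joint): angle of the lid in rad: 0 = standing open (98 degrees, leaning back a little), 1.710 = fully shut, grows as it is lowered. The hinge is stiff with friction (about 0.6 N m, with the stay up to some 6 N at the edge to move it), so a freed lid stays where it is left. The stay locks it at 0
- stay_knee (a joint): fold of the stay at its knee in rad: 0 = locked straight (against its over-centre stop), grows as it folds; past about 0.2 it is broken and the lid is free; about 3.0 when the lid is shut
- core_grey_mid (a point): slabbed drill core (round core with a slice sawn off, lying on the sawn face), pale grey, 42 wide x 90 long x 34 high, round on top, widest 13 mm above its underside; point at its centre, 17 mm above its underside; its y runs along its length, grip it across its x. About 0.1 to 0.45 kg. It may be absent
- core_red_mid (a point): slabbed drill core like the other one but brick red and shorter, 42 wide x 78 long x 34 high, round on top, widest 13 mm above its underside; point at its centre, 17 mm above its underside; its y runs along its length, grip it across its x. About 0.1 to 0.45 kg. It may be absent
- granite_mid (a point): pinkish granite hand specimen, 44 wide (two trimmed upright sides) x 84 long x about 44 high, rough ends and top; point at its centre, 22 mm above its underside; its y runs along its length, grip it across its x. About 0.1 to 0.45 kg. It may be absent
- basalt_mid (a point): near-black basalt hand specimen, 42 wide (two trimmed upright sides) x 76 long x about 40 high, rough ends and top; point at its centre, 20 mm above its underside; its y runs along its length, grip it across its x. About 0.1 to 0.45 kg. It may be absent
- slide_box_mid (a point): closed thin-section slide box, white bottom and blue top, 42 wide x 88 long x 35 high; point at its centre, 17.5 mm above its underside; its y runs along its length, grip it across its x. About 0.1 to 0.45 kg. It may be absent
- ore_mid (a point): bystander: big metallic ore lump, about 95 x 140 x 72, on a black foam pad (130 x 180 x 12); point at its centre
- dropper_mid (a point): bystander: amber dropper bottle, 44 in diameter, 85 high, standing; point half-way up
- hammer_mid (a point): bystander: geologist's hammer with a blue handle, 280 long, lying; point near its middle
- mat: blue sorting mat, 250 x 390 x 4, fixed, on which the samples lie; origin at the centre of its underside
There are look-alikes about, which are no part of the job. What is shaped like the part that bears core_red_mid but purple or turquoise is not meant. There is more than one size of the part that bears slide_box_mid; the job needs the smaller.

How it is judged:
By the outcome, as a careful person would: the job done as asked, in the order asked, and still so for the second after the job is handed in, with the robot touching nothing.
Of core_grey, core_red, granite, basalt, slide_box only 3 to 5 are there at a start; the rules pass over those that are not, and their reading is None.
At some moment in a run one of core_grey, core_red, granite, basalt, slide_box may be knocked a few centimetres aside while the robot is not near it.
It also fails if it takes over 210 s, if anything falls off the work surface, if the arm or the gripper's body presses on something with over 40 N, if the wrist force passes 120 N, or if a joint passes its speed limit or range.

## Working session

There is one attempt and no reset: what is moved stays moved. The work goes in short steps, each a Python script; the robot and the scene stay as the last script left them, time stands still between calls to the robot, and variables do not carry over. Pictures are saved under pics/ and viewed, and the job is handed in when it is done.

```bash
ls; mkdir -p pics; python3 - <<'E'
from cell import manip
import cv2,numpy as np
np.set_printoptions(precision=4,suppress=True)
for n in ["scene","side","wrist"]:
    s=manip.snapshot(n)
    cv2.imwrite(f"pics/a_{n}.png",s["img"][:,:,::-1])
    print(n,s["intrinsics"],s["distortion"],s["T"])
print(manip.current_clock(),manip.current_eef_rot(),manip.current_tcp_pos(),manip.current_contact_force())
E
```

```text
pics
scene [[524.2731   0.     322.6769]
 [  0.     524.2731 239.4204]
 [  0.       0.       1.    ]] [0.0456 0.     0.     0.     0.    ] [[ 0.4896  0.6768 -0.5498  1.2656]
 [ 0.8719 -0.387   0.3001 -0.5059]
 [-0.0097 -0.6262 -0.7796  1.2638]
 [ 0.      0.      0.      1.    ]]
side [[602.4806   0.     318.5564]
 [  0.     602.4806 244.242 ]
 [  0.       0.       1.    ]] [-0.1406  0.      0.      0.      0.    ] [[-0.9455 -0.1792  0.2718  0.0387]
 [-0.325   0.5671 -0.7568  1.2029]
 [-0.0186 -0.8039 -0.5945  1.2159]
 [ 0.      0.      0.      1.    ]]
wrist [[356.8931   0.     326.4142]
 [  0.     356.8931 241.0656]
 [  0.       0.       1.    ]] [0.0178 0.     0.     0.     0.    ] [[ 0.4316  0.8612  0.2685  0.1935]
 [ 0.9021 -0.4117 -0.1296  0.5996]
 [-0.001   0.2982 -0.9545  0.3833]
 [ 0.      0.      0.      1.    ]]
0.15 [-0.6944 -3.0636  0.0012] [0.2694 0.5638 0.2332] [0.2908 0.1444 0.4717]
```

View pics/a_scene.png

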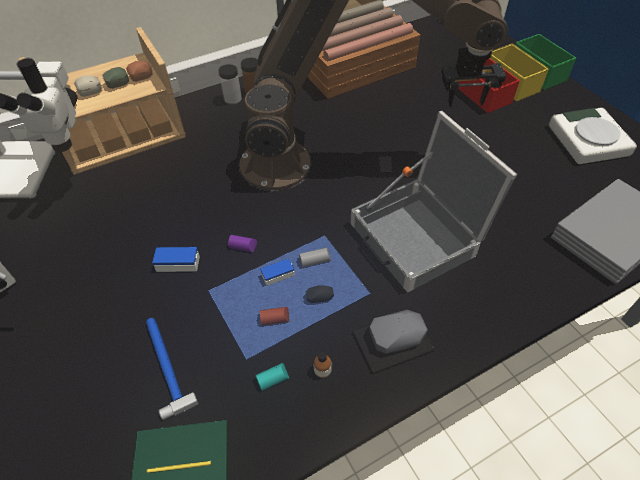

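View pics/a_side.png

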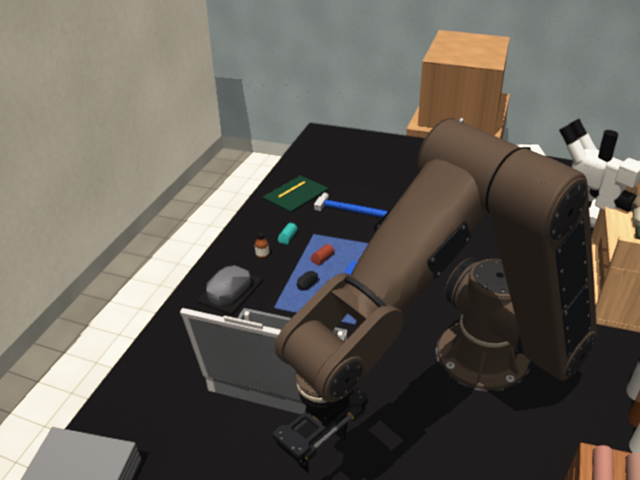

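View pics/a_wrist.png

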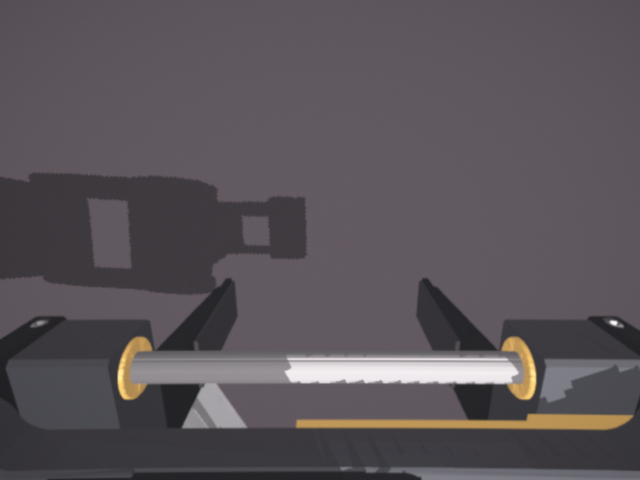

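The scene view shows four samples on the mat: slide box (278,272), grey core (314,257), basalt (320,293) and red core (274,316). There is no granite. The look-alikes are all off the mat: a larger slide box at (176,259), a purple core at (242,243) and a turquoise core at (272,376). The case is at about (420,225) with its orange knee at (407,171). Next I'll enlarge both areas.

```bash
cat > h.py <<'E'
import cv2,numpy as np
from cell import manip
from scipy.spatial.transform import Rotation as R
np.set_printoptions(precision=4,suppress=True)
def ray(s,uv):
    p=cv2.undistortPoints(np.array(uv,float).reshape(-1,1,2),s["intrinsics"],np.array(s["distortion"])).reshape(-1,2)
    d=np.c_[p,np.ones(len(p))]@s["T"][:3,:3].T
    return s["T"][:3,3],d
def onplane(s,uv,z):
    o,d=ray(s,uv); t=(z-o[2])/d[:,2]
    return o+d*t[:,None]
def proj(s,P):
    T=np.linalg.inv(s["T"]); P=np.atleast_2d(P)
    return cv2.projectPoints(P,cv2.Rodrigues(T[:3,:3])[0],T[:3,3],s["intrinsics"],np.array(s["distortion"]))[0].reshape(-1,2)
E
python3 - <<'E'
import cv2
a=cv2.imread("pics/a_scene.png")
cv2.imwrite("pics/b_mat.png",cv2.resize(a[200:400,130:400],None,fx=2.9,fy=2.9,interpolation=cv2.INTER_CUBIC))
cv2.imwrite("pics/b_case.png",cv2.resize(a[100:300,340:530],None,fx=3,fy=3,interpolation=cv2.INTER_CUBIC))
E
```

```text
(no output)
```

View pics/b_mat.png

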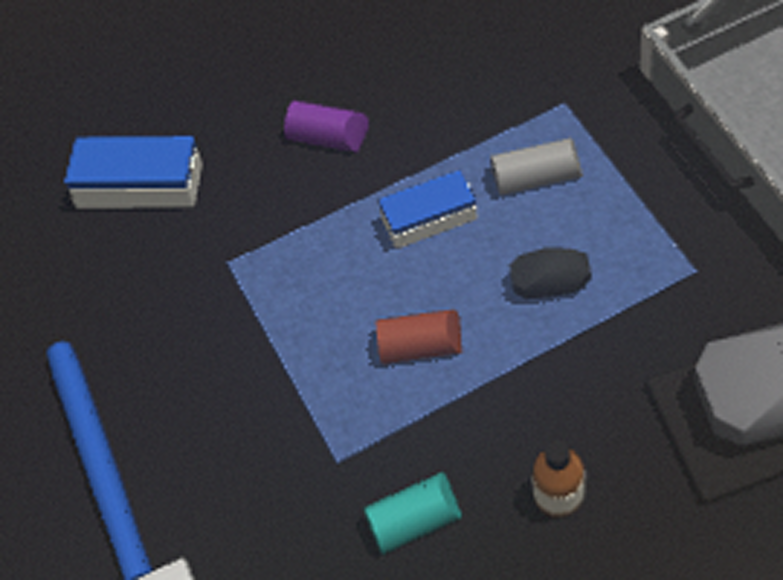

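View pics/b_case.png

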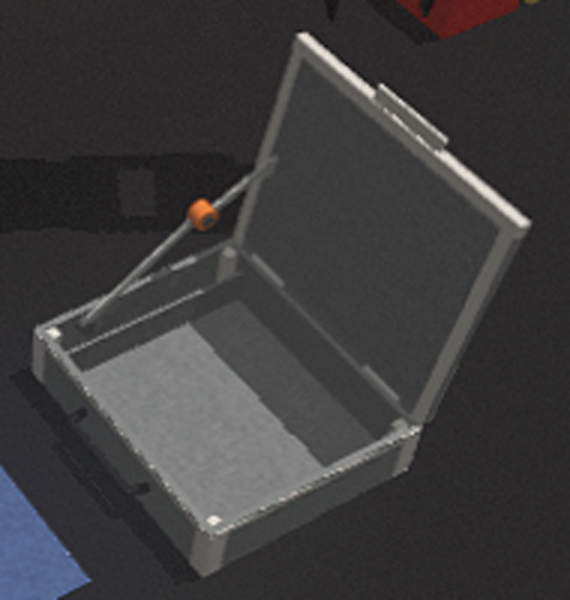

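```bash
python3 - <<'E'
from h import *
s=manip.snapshot("scene")
c=onplane(s,[(351.5,210),(408,278),(480,242.7),(419,181)],0.07); print("rim",c)
for i in range(4): print(np.linalg.norm(c[i]-c[(i+1)%4]))
m=np.array([(229,263),(566,104),(696,271),(338,461)])/2.9+[130,200]
c=onplane(s,m,0.004); print("mat",c)
for i in range(4): print(np.linalg.norm(c[i]-c[(i+1)%4]))
for n,uv,z in [("box",(428,200),.039),("grey",(535,162),.038),("bas",(550,265),.04),("red",(418,330),.035)]:
    print(n,onplane(s,np.array(uv)/2.9+[130,200],z))
for n,uv in [("purple",(325,125)),("turq",(412,512)),("dropper",(557,480)),("ore",(760,380)),("bigbox",(135,165)),("ham",(95,460))]:
    print(n,onplane(s,np.array(uv)/2.9+[130,200],.03))
print("knee ray",ray(s,[(407.5,171.5)]))
E
```

```text
rim [[0.3669 0.0865 0.07  ]
 [0.6588 0.0906 0.07  ]
 [0.6595 0.3415 0.07  ]
 [0.3678 0.3377 0.07  ]]
0.29189011587268865
0.25093341503409006
0.2917725789128105
0.2512058319780339
mat [[ 0.3797 -0.3952  0.004 ]
 [ 0.3687 -0.0074  0.004 ]
 [ 0.6157 -0.0007  0.004 ]
 [ 0.6267 -0.3883  0.004 ]]
0.38798681855948747
0.24703920160456816
0.38777935756596577
0.24709398603530067
box [[ 0.4325 -0.2     0.039 ]]
grey [[ 0.4431 -0.0851  0.038 ]]
bas [[ 0.5595 -0.1326  0.04  ]]
red [[ 0.5585 -0.2727  0.035 ]]
purple [[ 0.2877 -0.2482  0.03  ]]
turq [[ 0.7148 -0.3549  0.03  ]]
dropper [[ 0.7508 -0.2323  0.03  ]]
ore [[ 0.7567 -0.0239  0.03  ]]
bigbox [[ 0.2397 -0.4362  0.03  ]]
ham [[ 0.5329 -0.5752  0.03  ]]
knee ray (array([ 1.2656, -0.5059,  1.2638]), array([[-0.5582,  0.4909, -0.7002]]))
```

Rays give the case centre at about (0.513, 0.214) with about 0.8° yaw, and the mat at 388 x 247 mm, which matches the given sizes. I'll raise the arm clear of the lid and take wrist views of the mat and the case.

```bash
cat >> h.py <<'E'
def down(yaw):
    """tool pointing down, tool x along world yaw"""
    x=np.array([np.cos(yaw),np.sin(yaw),0]);z=np.array([0,0,-1.]);y=np.cross(z,x)
    return R.from_matrix(np.c_[x,y,z]).as_rotvec()
def shot(n,f):
    s=manip.snapshot(n); cv2.imwrite("pics/"+f,s["img"][:,:,::-1]); np.savez("pics/"+f+".npz",**s); return s
def load(f):
    return dict(np.load("pics/"+f+".npz"))
E
python3 - <<'E'
from h import *
p=manip.current_tcp_pos()
manip.servo_line([p[0],p[1],0.5],None,0.25)
q=manip.current_q(); print(q)
manip.move_pose([0.47,-0.15,0.45],down(-np.pi/2))
print(manip.current_q(),manip.current_clock(),manip.current_contact_force())
shot("wrist","c_mat.png")
manip.move_pose([0.5,0.12,0.45],down(-np.pi/2))
print(manip.current_q(),manip.current_clock())
shot("wrist","c_case.png"); shot("side","c_side.png")
E
```

```text
[ 1.0194  0.3633  1.0874 -0.      1.6927 -0.1056]Traceback (most recent call last):
  File "<stdin>", line 5, in <module>
cell.Unreachable: the arm cannot take that pose within its joint ranges
```

```bash
python3 - <<'E'
from h import *
manip.move_pose([0.47,-0.19,0.45],down(np.pi))
print(manip.current_q(),manip.current_clock(),manip.current_contact_force())
shot("wrist","c_mat.png")
manip.move_pose([0.55,0.15,0.45],down(np.pi))
print(manip.current_q(),manip.current_clock())
shot("wrist","c_case.png")
E
```

```text
[-0.5136  0.1641  1.4791  0.0001  1.4983 -2.085 ] 4.175 [ 0.0525 -0.1939  0.3491]
[ 0.149   0.2711  1.3388 -0.0003  1.5316 -1.421 ] 5.5417
```

View pics/c_mat.png

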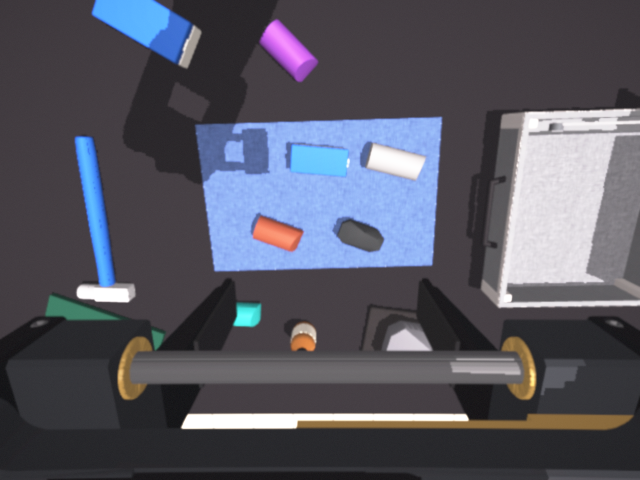

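View pics/c_case.png

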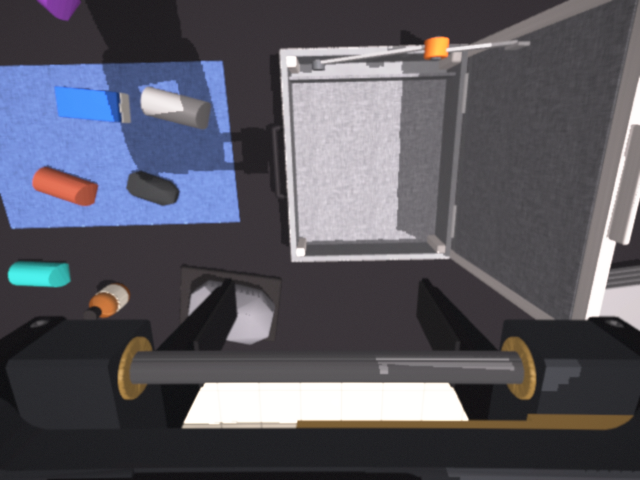

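The c_mat view confirms the four samples: slide box (320,160), grey core (396,161), red core (278,233) and basalt (360,236). The big slide box, the purple core and the turquoise core are all off the mat. c_case shows the rim corners and the knee at (437,47).

```bash
cat >> h.py <<'E'
def samples(s,names=("box","grey","basalt","red"),save=None):
    """silhouette-> outline cast on mid-height plane, minAreaRect there. only within mat area"""
    im=s["img"]; hsv=cv2.cvtColor(im,cv2.COLOR_RGB2HSV); H,S,V=[hsv[...,i].astype(int) for i in range(3)]
    M={"box":((H>98)&(H<112)&(S>180)&(V>120)),
       "red":((H<12)|(H>172))&(S>90)&(V>60),
       "grey":(S<60)&(V>95),
       "basalt":(V<75)&(S<110)}
    Z={"box":.039,"red":.024,"grey":.024,"basalt":.026}
    out={}; vis=im[:,:,::-1].copy()
    for n in names:
        m=cv2.morphologyEx(M[n].astype(np.uint8),cv2.MORPH_OPEN,np.ones((3,3)))
        cs,_=cv2.findContours(m,cv2.RETR_EXTERNAL,cv2.CHAIN_APPROX_NONE)
        for c in cs:
            if cv2.contourArea(c)<150: continue
            P=onplane(s,c.reshape(-1,2),Z[n])
            (cx,cy),(w,h),a=cv2.minAreaRect((P[:,:2]*1000).astype(np.float32))
            if not(370<cx<640 and -410<cy<15): continue
            if w<h: w,h,a=h,w,a+90
            if not(55<w<115 and 25<h<65): continue
            a=(a+90)%180-90
            out.setdefault(n,[]).append((cx/1000,cy/1000,w,h,a))
            cv2.drawContours(vis,[c],-1,(0,255,255),1)
    if save: cv2.imwrite("pics/"+save,vis)
    return out
E
python3 - <<'E'
from h import *
for f in ["c_mat.png","c_case.png"]:
    s=load(f); r=samples(s,save="d_"+f)
    for k,v in r.items():
        for t in v: print(f,k,np.array(t))
s=manip.snapshot("scene")
r=samples(s)
for k,v in r.items():
    for t in v: print("scene",k,np.array(t))
s=load("c_case.png")
c=onplane(s,[(281,50),(292,261),(450,258),(463,47)],.07);print(c)
# knee triangulate
s2=load("c_case.png")
sc=manip.snapshot("scene")
def orange(s,box):
    hsv=cv2.cvtColor(s["img"],cv2.COLOR_RGB2HSV); m=((hsv[...,0]<16)&(hsv[...,1]>190)&(hsv[...,2]>120)).astype(np.uint8)
    k=np.zeros_like(m);x0,y0,x1,y1=box;k[y0:y1,x0:x1]=1; ys,xs=np.where(m*k>0); print(len(xs),xs.min(),xs.max(),ys.min(),ys.max());return ((xs.min()+xs.max())/2,(ys.min()+ys.max())/2)
a=orange(s2,(400,20,480,80)); b=orange(sc,(385,150,430,190)); print(a,b)
o1,d1=ray(s2,[a]);o2,d2=ray(sc,[b]);d1=d1[0];d2=d2[0]
t=np.linalg.lstsq(np.c_[d1,-d2],o2-o1,rcond=None)[0]; print("knee",o1+d1*t[0],o2+d2*t[1])
E
```

```text
c_mat.png grey [ 0.4346 -0.0824 89.4988 40.5981 76.2329]
c_mat.png red [ 0.5536 -0.2733 76.8448 41.1024 69.1897]
c_case.png grey [ 0.4339 -0.0852 93.3127 41.4086 76.3735]
c_case.png red [ 0.5537 -0.2711 95.3226 42.2195 69.7633]
scene red [ 0.554  -0.2723 75.687  40.3311 68.9881]
[[0.3658 0.088  0.07  ]
 [0.6646 0.0934 0.07  ]
 [0.6597 0.3427 0.07  ]
 [0.3631 0.3288 0.07  ]]
122 425 448 39 58Traceback (most recent call last):
  File "<stdin>", line 18, in <module>
  File "<stdin>", line 17, in orange
    return umr_minimum(a, axis, None, out, keepdims, initial, where)
ValueError: zero-size array to reduction operation minimum which has no identity
```

View pics/d_c_mat.png

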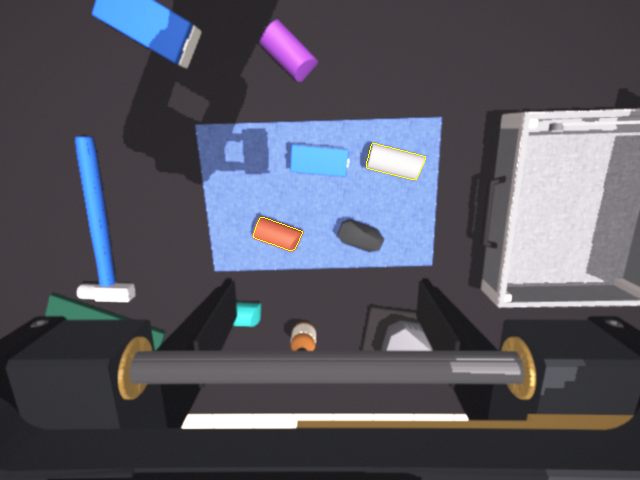

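The grey and red rectangles match their given sizes. The box and basalt colour bands still need fixing.

```bash
python3 - <<'E'
from h import *
s=load("c_mat.png"); hsv=cv2.cvtColor(s["img"],cv2.COLOR_RGB2HSV)
for p in [(320,160),(360,236),(350,230),(230,230),(325,220)]: print(p,hsv[p[1],p[0]])
sc=manip.snapshot("scene");hsv=cv2.cvtColor(sc["img"],cv2.COLOR_RGB2HSV)
for p in [(278,268),(320,291),(300,330)]: print(p,hsv[p[1],p[0]])
cv2.imwrite("pics/e.png",cv2.resize(sc["img"][140:200,370:440,::-1],None,fx=8,fy=8))
E
```

```text
(320, 160) [101 144 255]
(360, 236) [120   7 103]
(350, 230) [130   8 101]
(230, 230) [109  97 249]
(325, 220) [109  93 251]
(278, 268) [110 182 191]
(320, 291) [115  22  71]
(300, 330) [111 110 111]
```

View pics/e.png

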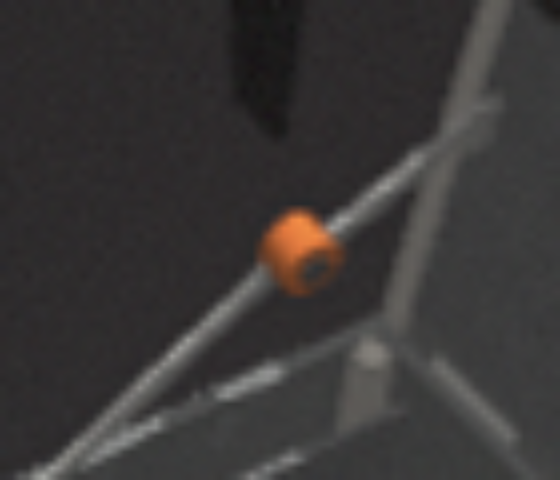

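```bash
sed -i 's/"box":((H>98)&(H<112)&(S>180)&(V>120))/"box":((H>95)\&(H<114)\&(S>130)\&(V>140))/; s/"grey":(S<60)&(V>95)/"grey":(S<60)\&(V>150)/; s/"basalt":(V<75)&(S<110)/"basalt":(V<135)\&(S<50)/' h.py
python3 - <<'E'
from h import *
for f in ["c_mat.png","c_case.png"]:
    s=load(f); r=samples(s,save="d2_"+f)
    for k,v in r.items():
        for t in v: print(f,k,np.array(t))
sc=manip.snapshot("scene")
for k,v in samples(sc).items(): print("scene",k,np.array(v))
s2=load("c_case.png")
o1,d1=ray(s2,[(436.5,48)]);o2,d2=ray(sc,[(407.5,171.5)]);d1=d1[0];d2=d2[0]
t=np.linalg.lstsq(np.c_[d1,-d2],o2-o1,rcond=None)[0]; print("knee",o1+d1*t[0],o2+d2*t[1])
E
```

```text
c_mat.png box [ 0.4315 -0.2029 89.2098 42.6724 85.0319]
c_mat.png grey [ 0.4349 -0.0812 87.0074 40.5981 76.2329]
c_mat.png red [ 0.5536 -0.2733 76.8448 41.1024 69.1897]
c_case.png box [ 0.4315 -0.202  87.9432 43.9797 84.7805]
c_case.png grey [  0.4253  -0.091   80.743   37.5128 -89.7808]
c_case.png basalt [ 0.5563 -0.1309 77.851  40.3981 70.3617]
c_case.png basalt [ 0.4379 -0.0683 78.8165 40.5834 76.406 ]
c_case.png red [ 0.5537 -0.2711 95.3226 42.2195 69.7633]
scene box [[ 0.4286 -0.2058 76.9444 41.6531 84.7154]]
scene red [[ 0.5539 -0.2722 75.7214 40.225  68.5972]]
knee [0.3801 0.2709 0.154 ] [0.3809 0.2721 0.1541]
```

View pics/d2_c_mat.png

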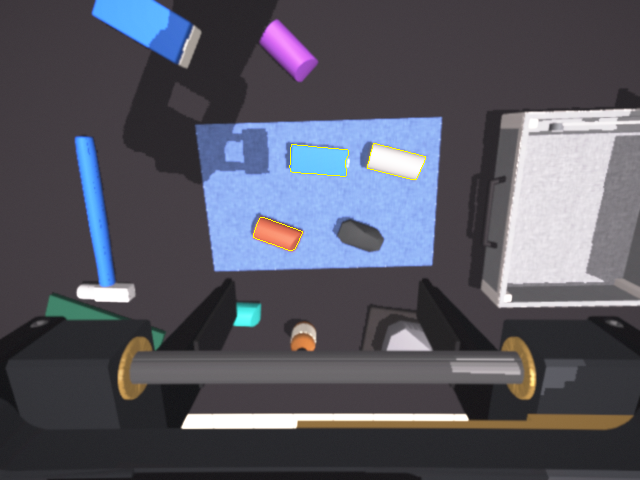

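```bash
python3 - <<'E'
import cv2
a=cv2.imread("pics/c_case.png")
cv2.imwrite("pics/f.png",cv2.resize(a[30:280,270:480],None,fx=2.4,fy=2.4,interpolation=cv2.INTER_CUBIC))
E
```

```text
(no output)
```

View pics/f.png

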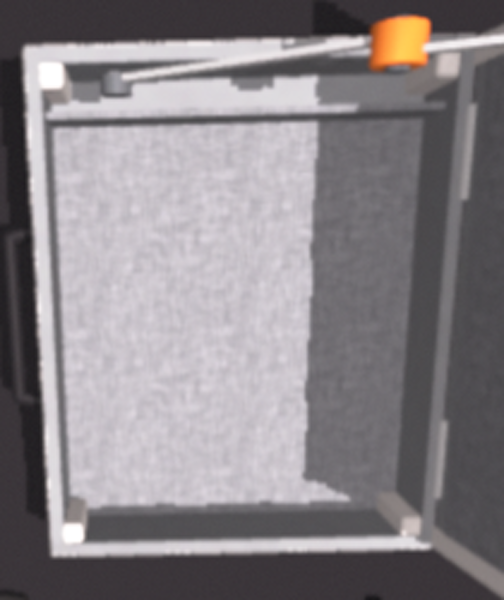

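The case is at (0.513, 0.2157) with 1.0° yaw, from a measured front edge of 299 mm. The triangulated knee is at (0.3805, 0.2715, 0.154), against 0.150 expected. Now I'll write the pick and place helpers and start with the grey core.

```bash
cat >> h.py <<'E'
CYAW=np.deg2rad(1.0); CC=np.array([0.513,0.2157])
def case(x,y,z=None):
    p=CC+np.array([x*np.cos(CYAW)-y*np.sin(CYAW),x*np.sin(CYAW)+y*np.cos(CYAW)])
    return p if z is None else np.array([p[0],p[1],z])
def hover(x,y,adeg,f,z=0.28):
    manip.move_pose([x,y,z],down(np.deg2rad(adeg)))
    s=shot("wrist",f); r=samples(s,save="v_"+f)
    for k,v in r.items():
        for t in v: print(f,k,np.array(t))
    return s
def pick(x,y,adeg,zg=0.0255):
    o=down(np.deg2rad(adeg))
    manip.set_gripper(0.075,25)
    manip.move_pose([x,y,0.14],o)
    f0=np.array(manip.current_contact_force())
    manip.servo_line([x,y,0.06],o,0.12)
    manip.servo_line([x,y,zg],o,0.05)
    print("down",np.array(manip.current_contact_force())-f0)
    manip.set_gripper(0.0,25); print("width",manip.current_gripper_width())
    manip.servo_line([x,y,0.06],o,0.06)
    manip.servo_line([x,y,0.2],o,0.2)
    print("lift",manip.current_gripper_width(),np.array(manip.current_contact_force())-f0,manip.current_clock())
def place(cx,cy,zr,op=0.058):
    o=down(CYAW)
    p=case(cx,cy)
    manip.move_pose([p[0],p[1],0.2],o)
    f0=np.array(manip.current_contact_force())
    manip.servo_line([p[0],p[1],zr+0.03],o,0.12)
    z=zr+0.006; manip.servo_line([p[0],p[1],z],o,0.05)
    while z>zr-0.0025:
        z-=0.001; manip.servo_line([p[0],p[1],z],o,0.02)
        df=np.array(manip.current_contact_force())-f0
        if df[2]>1.5: break
    print("set at",z,df,"width",manip.current_gripper_width())
    manip.set_gripper(op,25); manip.pause(0.1)
    manip.servo_line([p[0],p[1],zr+0.03],o,0.06)
    manip.servo_line([p[0],p[1],0.2],o,0.25)
    print("done",manip.current_clock(),manip.current_contact_force())
E
python3 - <<'E'
from h import *
hover(0.435,-0.082,76.3,"g1.png")
E
```

```text
g1.png box [ 0.4317 -0.2009 89.4756 43.5216 85.2025]
g1.png grey [ 0.4356 -0.0813 94.9125 40.2884 75.494 ]
```

View pics/v_g1.png

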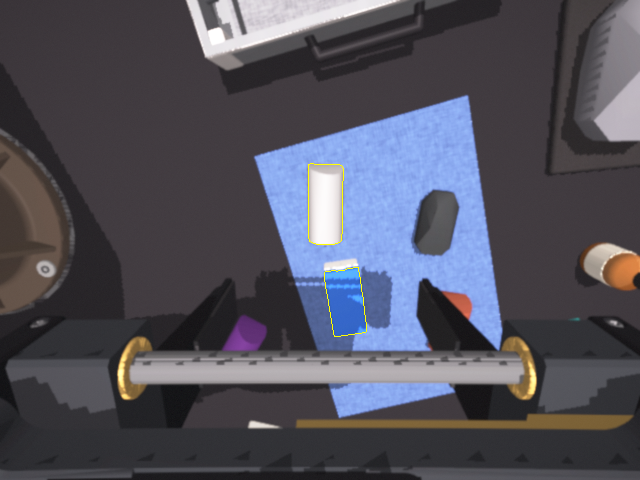

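The view agrees with the earlier measurement (grey core at (325,205)). I'll check reach at all four slots and then pick the grey core.

```bash
python3 - <<'E'
from h import *
for x,y in [(-58,12),(55,12),(-58,-66),(55,-66)]:
    print(manip.solve_ik(case(x/1e3,y/1e3,.03),down(CYAW)),manip.solve_ik(case(x/1e3,y/1e3,.2),down(CYAW)))
pick(0.435,-0.082,76)
shot("wrist","g2.png");shot("scene","g2s.png")
E
```

```text
[ 0.3323  0.6415  2.017  -0.      0.4831  1.8857] [ 0.3323  0.3676  1.8814 -0.      0.8926  1.8857]
[ 0.275   0.7293  1.7535 -0.      0.6588  1.8283] [ 0.275   0.5068  1.6303 -0.      1.0045  1.8283]
[ 0.1773  0.6212  2.0864 -0.      0.434   1.7307] [ 0.1773  0.3297  1.9456 -0.      0.8663  1.7307]
[ 0.1466  0.7078  1.8143 -0.      0.6194  1.7   ] [ 0.1466  0.4752  1.6892 -0.      0.9772  1.7   ]
down [ 0.4268  0.5241 -0.0035]
width 0.04118125922016624
lift 0.04096762660777963 [ 0.5415  0.0513 -3.4928] 12.1417
```

View pics/g2s.png

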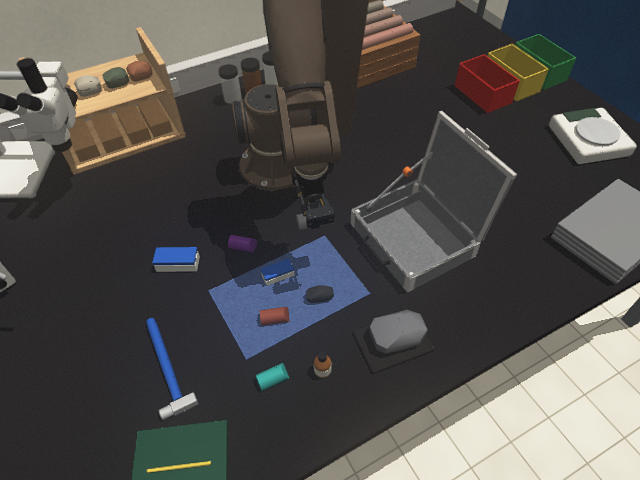

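The grey core is held (width 41 mm, lift 3.5 N, scene view shows it between the jaws). It goes into the right back slot.

```bash
python3 - <<'E'
from h import *
place(0.055,0.012,0.0300)
shot("scene","g3s.png")
p=manip.current_tcp_pos()
manip.move_pose([0.44,-0.05,0.25],down(np.deg2rad(80)))
hover(0.4315,-0.20,85,"x1.png")
E
python3 -c "
import cv2
a=cv2.imread('pics/g3s.png');cv2.imwrite('pics/g3c.png',cv2.resize(a[100:300,300:540],None,fx=3,fy=3))"
```

```text
set at 0.02899999999999999 [-1.8263  0.6506  8.4527] width 0.041004289313192804
done 19.65 [-0.4092  0.2888 -0.5804]
x1.png box [ 0.4311 -0.2022 88.0542 42.7919 85.7939]
x1.png basalt [ 0.5562 -0.1325 74.5308 41.4563 69.4045]
x1.png red [ 0.5533 -0.2727 83.3483 42.7484 69.4315]
```

View pics/g3c.png

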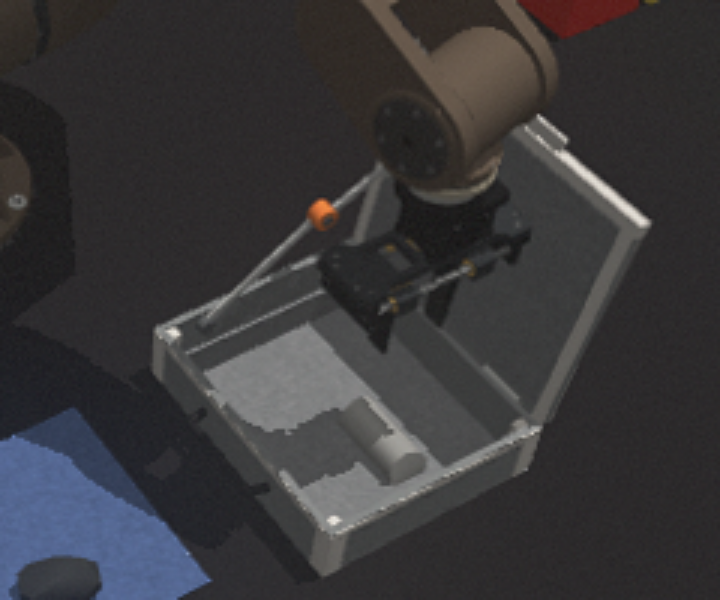

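View pics/v_x1.png

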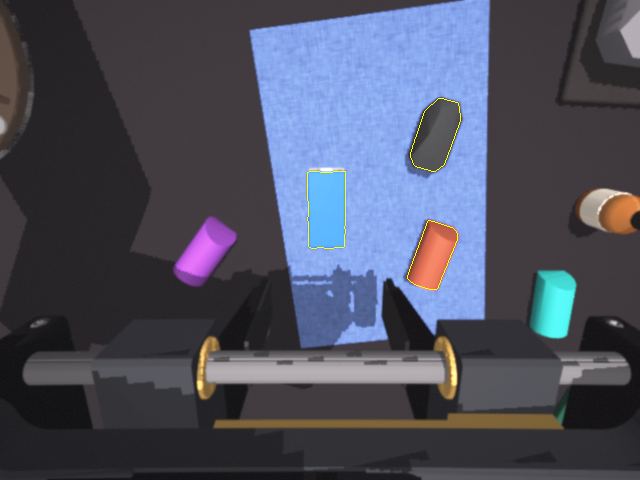

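The grey core sits in the back-right slot. x1 confirms the small slide box at (326,208), 88x43 mm, and agrees on the basalt (0.556, -0.132, 69.4°) and red core (0.5535, -0.273, 69.3°). Basalt is next.

```bash
python3 - <<'E'
from h import *
pick(0.5562,-0.132,69.6,0.0265)
place(-0.048,0.012,0.0310)
shot("scene","k3s.png")
manip.move_pose([0.46,-0.05,0.25],down(np.deg2rad(70)))
hover(0.5533,-0.27,69.3,"x2.png")
E
python3 -c "
import cv2
a=cv2.imread('pics/k3s.png');cv2.imwrite('pics/k3c.png',cv2.resize(a[100:300,300:540],None,fx=3,fy=3))"
```

```text
down [ 1.0568 -0.6737 -0.7308]
width 0.041308752887873584
lift 0.04096127431305692 [ 0.7613 -0.7228 -5.0465] 27.3
set at 0.029999999999999992 [-2.905  -0.6423  8.9654] width 0.04145254079540588
done 34.6583 [-0.0034  0.1294 -0.1947]
x2.png box [ 0.4328 -0.2025 89.1309 43.3851 85.0646]
x2.png red [ 0.5556 -0.2742 81.4198 39.1101 69.2993]
```

View pics/k3c.png

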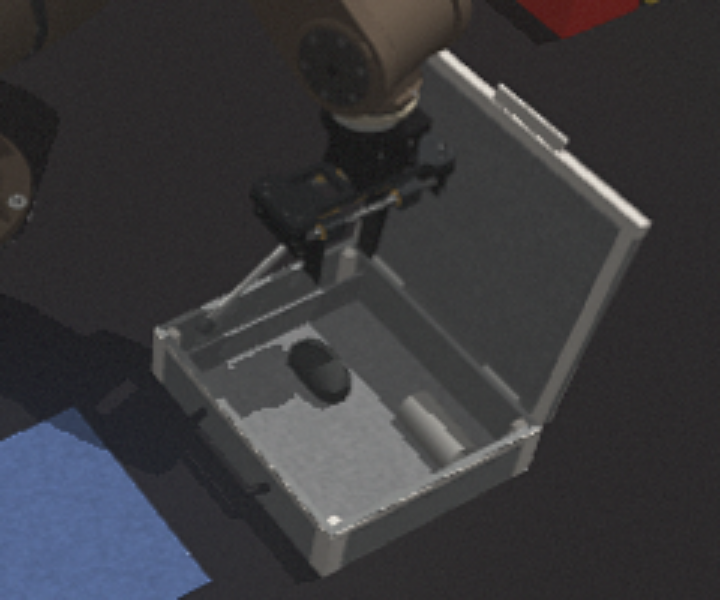

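View pics/v_x2.png

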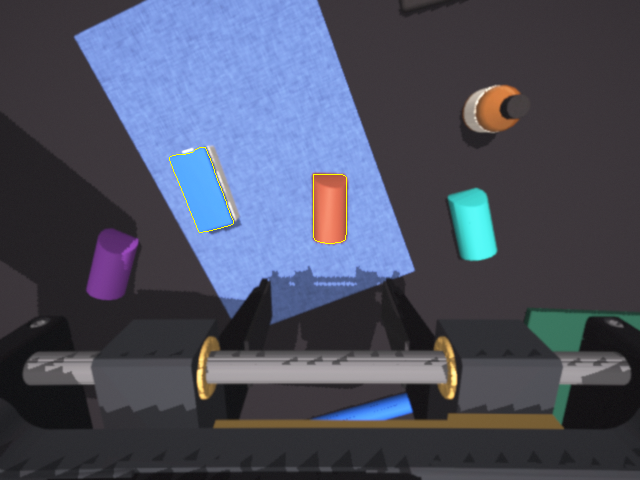

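Basalt is down in the back-left slot. x2 shows the red core at (330,209), brick red and on the mat, with the turquoise one off the mat at (472,224). Red goes next, then the slide box.

```bash
python3 - <<'E'
from h import *
pick(0.5540,-0.2725,69.3,0.0255)
place(0.055,-0.066,0.0300)
shot("scene","m3s.png")
manip.move_pose([0.46,-0.05,0.25],down(np.deg2rad(85)))
hover(0.4315,-0.20,85,"x3.png")
E
python3 -c "
import cv2
a=cv2.imread('pics/m3s.png');cv2.imwrite('pics/m3c.png',cv2.resize(a[100:300,300:540],None,fx=3,fy=3))"
```

```text
down [-0.4144 -0.1532 -0.5984]
width 0.04099688141446263
lift 0.04091288424409829 [-0.7704  0.8564 -3.3613] 42.3333
set at 0.02899999999999999 [-2.3871 -0.4314  8.4369] width 0.04061680151555324
done 49.7333 [ 0.4343 -0.3763 -0.4225]
x3.png box [ 0.4311 -0.2022 88.0188 42.8371 85.8016]
```

View pics/m3c.png

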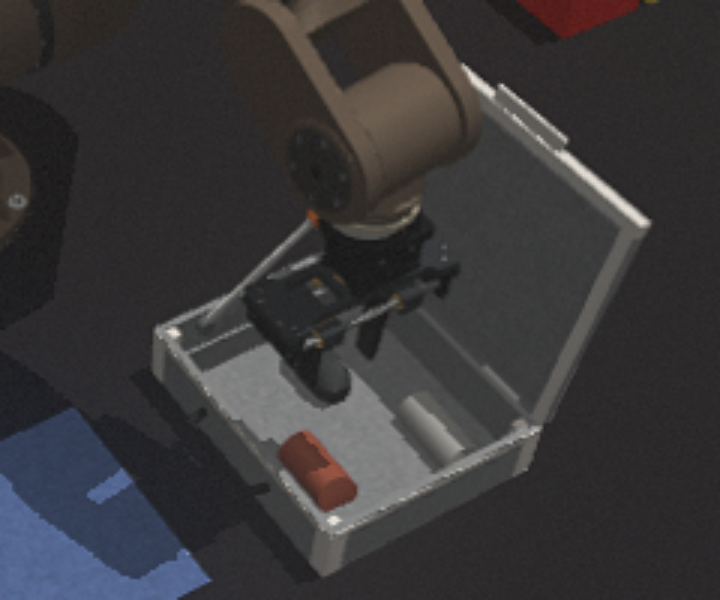

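View pics/v_x3.png

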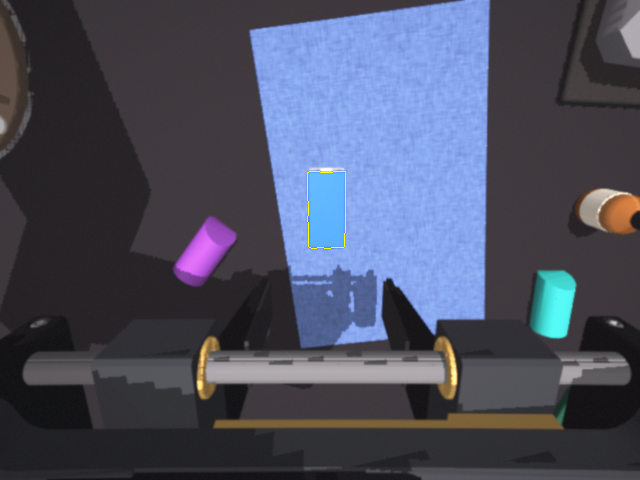

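The red core is placed. The only sample left on the mat is the small slide box at (326,208).

```bash
python3 - <<'E'
from h import *
pick(0.4315,-0.202,85.4,0.0255)
place(-0.048,-0.066,0.0300)
p=case(0.04,-0.06)
manip.move_pose([p[0],p[1],0.45],down(np.pi+CYAW))
s=shot("wrist","y1.png")
shot("scene","y1s.png"); print(manip.current_clock())
E
```

```text
down [-1.0824 -0.0473 -0.849 ]
width 0.04186161457263789
lift 0.04188308344520905 [-0.3879  0.1147 -1.924 ] 57.175
set at 0.02899999999999999 [-1.1668 -0.9007  7.1835] width 0.04166888417860465
done 64.8083 [ 0.2007 -0.798  -0.0678]
67.5667
```

View pics/y1.png

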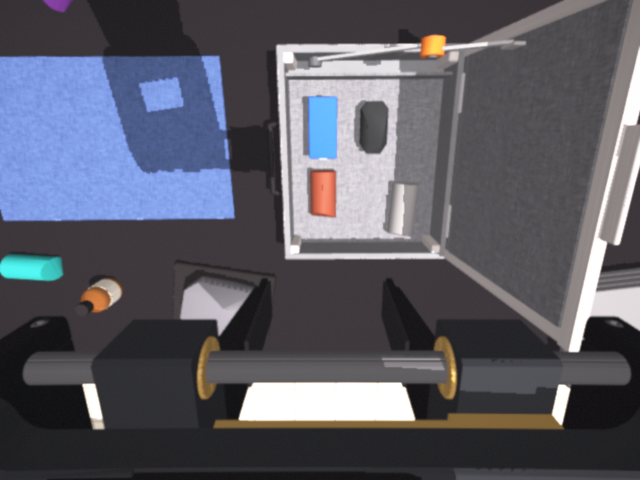

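View pics/y1s.png

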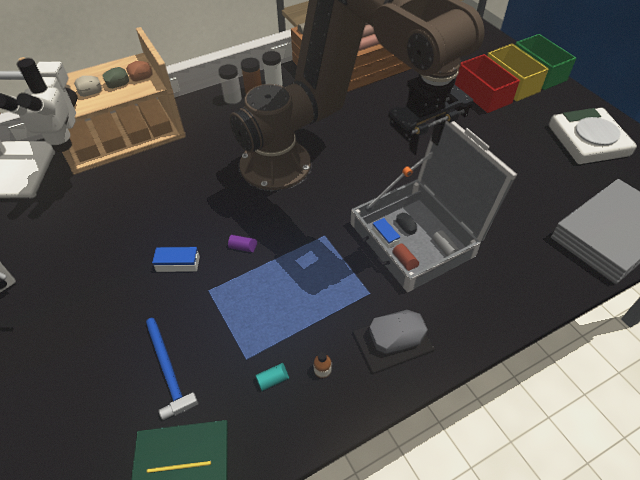

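All four samples lie in the compartment: box (323,128), basalt (374,128), red (324,193) and grey (403,208). The grey core has shifted towards the back wall, which looks like the announced knock, but it is still inside and flat. For the knee I'll tilt the tool 30° so it pushes tangentially while the gripper body stays in front of the leaning lid. First I'll check IK.

```bash
cat >> h.py <<'E'
Rc=R.from_euler('z',CYAW).as_matrix()
def c3(v): return Rc@np.asarray(v,float)+np.array([CC[0],CC[1],0])
TL=np.deg2rad(30); s_,c_=np.sin(TL),np.cos(TL)
RK=Rc@np.c_[[0,-c_,-s_],[-1,0,0],[0,s_,-c_]]
OK_=R.from_matrix(RK).as_rotvec()
KX=None
def kneetcp(drop,back=0.0,kx=-0.1325,off=0.004):
    ph=np.arcsin((0.088-drop)/0.160)
    k=np.array([kx,-0.075+0.160*np.cos(ph),0.062+0.160*np.sin(ph)])
    n=np.array([0,-s_,c_]); t=np.array([0,-c_,-s_])
    return c3(k+n*(0.013+0.019+back)+t*off)
E
python3 - <<'E'
from h import *
for v in [(0.3805,0.2715,.154)]:
    print("knee local",Rc.T@(np.array(v)-[CC[0],CC[1],0]))
s=load("y1.png")
print("knee img",proj(s,c3([-.1325,.059,.150])))
for d,b in [(0,.25),(0,.1),(0,0.0),(.036,0)]:
    print(kneetcp(d,b),manip.solve_ik(kneetcp(d,b),OK_))
E
```

```text
knee local [-0.1315  0.0581  0.154 ]
knee img [[433.234   46.4525]]
[0.382  0.1276 0.3922] None
[0.3807 0.2026 0.2623] None
[0.3798 0.2525 0.1757] [0.1543 0.3287 2.1824 0.8273 0.7381 2.6218]
[0.3795 0.2702 0.1397] [0.198  0.4077 2.2057 0.9404 0.6547 2.5222]
```

```bash
python3 - <<'E'
from h import *
for tl in [15,20,25,30]:
  for dl in [0,5,10,15,-5,-10,-15]:
    t=np.deg2rad(tl); s,c=np.sin(t),np.cos(t)
    RK=Rc@np.c_[[0,-c,-s],[-1,0,0],[0,s,-c]]@R.from_euler('z',dl,degrees=True).as_matrix()
    o=R.from_matrix(RK).as_rotvec()
    row=[]
    for d,b in [(0,.15),(0,.08),(0,.03),(0,0.0),(.04,0)]:
        ph=np.arcsin((0.088-d)/0.160)
        k=np.array([-.1325,-0.075+0.160*np.cos(ph),0.062+0.160*np.sin(ph)])
        n=np.array([0,-s,c]); tt=np.array([0,-c,-s])
        q=manip.solve_ik(c3(k+n*(0.032+b)+tt*.004),o)
        row.append("None" if q is None else f"{q[5]:.2f}")
    print(tl,dl,row)
E
```

```text
15 0 ['None', 'None', 'None', 'None', 'None']
15 5 ['None', 'None', 'None', 'None', 'None']
15 10 ['None', 'None', 'None', 'None', 'None']
15 15 ['None', 'None', 'None', 'None', 'None']
15 -5 ['None', 'None', 'None', 'None', 'None']
15 -10 ['None', 'None', 'None', 'None', 'None']
15 -15 ['None', 'None', 'None', 'None', 'None']
20 0 ['None', 'None', 'None', 'None', 'None']
20 5 ['None', 'None', 'None', 'None', 'None']
20 10 ['None', 'None', 'None', 'None', 'None']
20 15 ['None', 'None', 'None', 'None', 'None']
20 -5 ['None', 'None', 'None', 'None', 'None']
20 -10 ['None', 'None', 'None', 'None', 'None']
20 -15 ['None', 'None', 'None', 'None', '2.64']
25 0 ['None', 'None', 'None', 'None', 'None']
25 5 ['None', 'None', 'None', 'None', 'None']
25 10 ['None', 'None', 'None', 'None', 'None']
25 15 ['None', 'None', 'None', 'None', 'None']
25 -5 ['None', 'None', 'None', 'None', '2.61']
25 -10 ['None', 'None', '2.66', '2.62', '2.53']
25 -15 ['2.67', '2.63', '2.58', '2.53', '2.44']
30 0 ['None', 'None', '2.67', '2.62', '2.51']
30 5 ['None', 'None', 'None', 'None', '2.60']
30 10 ['None', 'None', 'None', 'None', '2.68']
30 15 ['None', 'None', 'None', 'None', 'None']
30 -5 ['None', '2.65', '2.59', '2.53', '2.42']
30 -10 ['2.62', '2.56', '2.50', '2.45', '2.33']
30 -15 ['2.53', '2.48', '2.41', '2.36', '2.25']
```

```bash
python3 - <<'E'
from h import *
for tl in [35,38,42,45]:
  for dl in [0,-5,-10]:
    t=np.deg2rad(tl); s,c=np.sin(t),np.cos(t)
    RK=Rc@np.c_[[0,-c,-s],[-1,0,0],[0,s,-c]]@R.from_euler('z',dl,degrees=True).as_matrix()
    o=R.from_matrix(RK).as_rotvec()
    row=[]
    for d,b in [(0,.15),(0,.08),(0,.03),(0,0.0),(.04,0)]:
        ph=np.arcsin((0.088-d)/0.160)
        k=np.array([-.1325,-0.075+0.160*np.cos(ph),0.062+0.160*np.sin(ph)])
        n=np.array([0,-s,c]); tt=np.array([0,-c,-s])
        q=manip.solve_ik(c3(k+n*(0.032+b)+tt*.004),o)
        row.append("None" if q is None else q.round(2) if b in(.15,) or d else f"{q[5]:.2f}")
    print(tl,dl,row)
E
```

```text
35 0 [array([-0.12,  0.12,  2.07,  0.67,  1.14,  2.65]), '2.59', '2.52', '2.46', array([0.15, 0.44, 2.24, 1.08, 0.7 , 2.34])]
35 -5 [array([-0.12,  0.12,  2.07,  0.67,  1.14,  2.57]), '2.50', '2.43', '2.38', array([0.15, 0.44, 2.24, 1.08, 0.7 , 2.25])]
35 -10 [array([-0.12,  0.12,  2.07,  0.67,  1.14,  2.48]), '2.42', '2.35', '2.29', array([0.15, 0.44, 2.24, 1.08, 0.7 , 2.16])]
38 0 [array([-0.17,  0.14,  2.1 ,  0.72,  1.16,  2.57]), '2.51', '2.43', '2.38', array([0.12, 0.46, 2.25, 1.15, 0.74, 2.24])]
38 -5 [array([-0.17,  0.14,  2.1 ,  0.72,  1.16,  2.48]), '2.42', '2.35', '2.29', array([0.12, 0.46, 2.25, 1.15, 0.74, 2.16])]
38 -10 [array([-0.17,  0.14,  2.1 ,  0.72,  1.16,  2.4 ]), '2.33', '2.26', '2.20', array([0.12, 0.46, 2.25, 1.15, 0.74, 2.07])]
42 0 [array([-0.23,  0.17,  2.12,  0.77,  1.19,  2.47]), '2.40', '2.32', '2.27', array([0.08, 0.49, 2.27, 1.22, 0.79, 2.13])]
42 -5 [array([-0.23,  0.17,  2.12,  0.77,  1.19,  2.38]), '2.31', '2.24', '2.18', array([0.08, 0.49, 2.27, 1.22, 0.79, 2.04])]
42 -10 [array([-0.23,  0.17,  2.12,  0.77,  1.19,  2.29]), '2.23', '2.15', '2.09', array([0.08, 0.49, 2.27, 1.22, 0.79, 1.96])]
45 0 [array([-0.27,  0.2 ,  2.14,  0.81,  1.21,  2.4 ]), '2.32', '2.25', '2.19', array([0.05, 0.51, 2.28, 1.27, 0.83, 2.06])]
45 -5 [array([-0.27,  0.2 ,  2.14,  0.81,  1.21,  2.31]), '2.24', '2.16', '2.11', array([0.05, 0.51, 2.28, 1.27, 0.83, 1.97])]
45 -10 [array([-0.27,  0.2 ,  2.14,  0.81,  1.21,  2.22]), '2.15', '2.07', '2.02', array([0.05, 0.51, 2.28, 1.27, 0.83, 1.88])]
```

```bash
sed -i 's/^TL=np.deg2rad(30)/TL=np.deg2rad(36)/' h.py
python3 - <<'E'
from h import *
manip.set_gripper(0.0,10)
print(kneetcp(0,.15),manip.solve_ik(kneetcp(0,.15),OK_))
manip.move_pose([0.46,0.12,0.45],down(CYAW+np.pi/2))
manip.move_pose(kneetcp(0,.15),OK_)
manip.servo_line(kneetcp(0,.03),OK_,0.12)
print(manip.current_clock(),manip.current_contact_force())
shot("scene","p1s.png");shot("side","p1d.png");shot("wrist","p1w.png")
E
python3 -c "
import cv2
a=cv2.imread('pics/p1s.png');cv2.imwrite('pics/p1c.png',cv2.resize(a[80:300,300:540],None,fx=2.7,fy=2.7))"
```

```text
[0.3814 0.1618 0.2949] [-0.138   0.1265  2.0821  0.6896  1.1499  2.6252]
73.2917 [ 0.0774  0.2376 -0.875 ]
```

View pics/p1c.png

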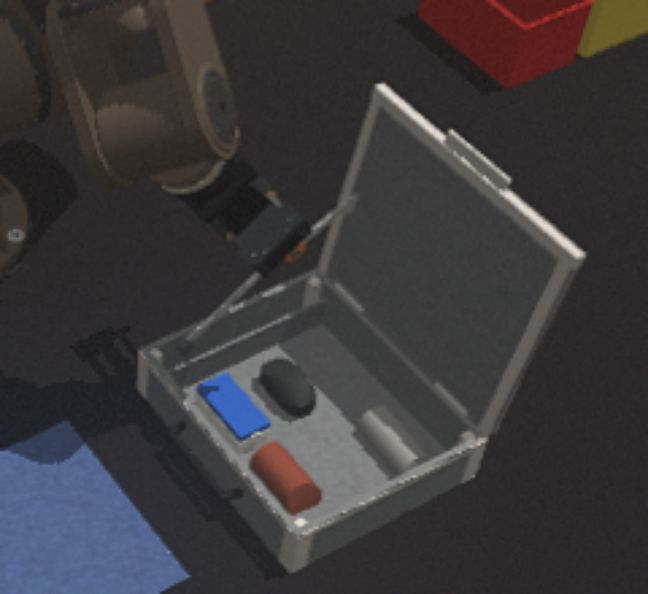

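View pics/p1d.png

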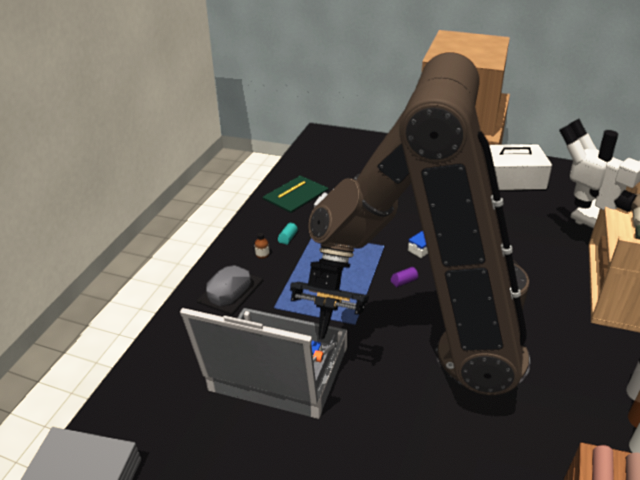

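View pics/p1w.png

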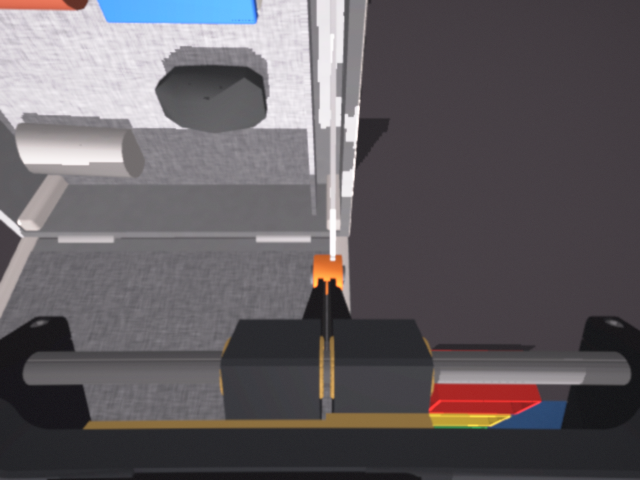

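The fingertips (327,280) are lined up with the orange knee (328,270). Now I'll advance to contact and follow the knee's arc down.

```bash
python3 - <<'E'
from h import *
f0=np.array(manip.current_contact_force())
b=.03
while b>-0.006:
    b-=.003; manip.servo_line(kneetcp(0,b),OK_,0.03)
    f=np.array(manip.current_contact_force())-f0
    if np.linalg.norm(f)>2.5: break
print("contact b",b,f)
b0=max(b,-0.002)
for d in np.arange(.004,.0421,.004):
    manip.servo_line(kneetcp(d,b0),OK_,0.03)
    print(round(d,3),np.array(manip.current_contact_force())-f0)
    if np.linalg.norm(np.array(manip.current_contact_force())-f0)>30: print("stop");break
print(manip.current_clock())
shot("scene","p2s.png");shot("wrist","p2w.png")
E
python3 -c "
import cv2
a=cv2.imread('pics/p2s.png');cv2.imwrite('pics/p2c.png',cv2.resize(a[80:300,300:540],None,fx=2.7,fy=2.7))"
```

```text
contact b -0.008999999999999996 [-0.2006 -0.0621 -0.6418]
0.004 [-0.8633 -0.3271  0.0742]
0.008 [0.613  0.4243 0.3813]
0.012 [ 0.7118  0.5852 -0.1036]
0.016 [-1.5862  0.5216  0.3721]
0.02 [-0.524  -0.0348 -0.4501]
0.024 [-0.1547 -1.8562  0.0692]
0.028 [ 0.4364 -2.157   1.0239]
0.032 [ 1.7918 -4.7418  2.3274]
0.036 [ 0.5373 -9.7374  2.2365]
0.04 [  0.4006 -10.2529   3.4752]
79.6167
```

View pics/p2c.png

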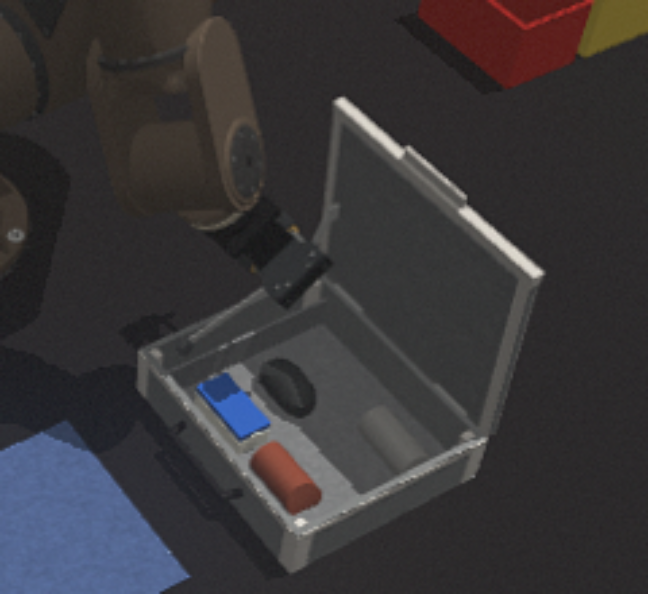

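View pics/p2w.png

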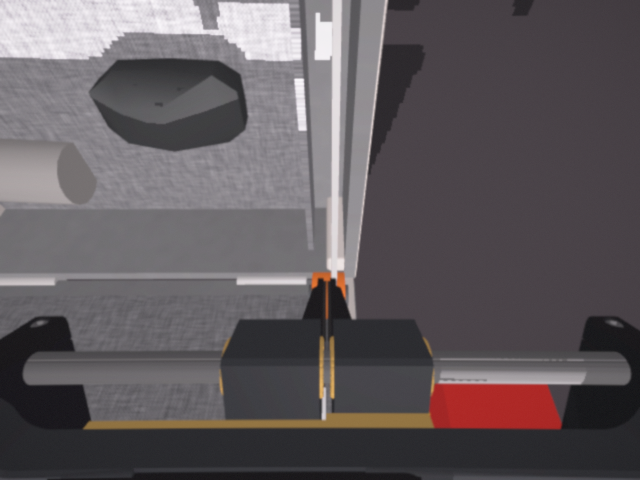

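The lid has leaned over. I'll measure its angle by casting rays through the lid's edge corners onto the planes x = ±150 in the case frame.

```bash
cat >> h.py <<'E'
def lidangle(s,uv,x):
    o,d=ray(s,[uv]); d=Rc.T@d[0]; o=Rc.T@(o-np.array([CC[0],CC[1],0]))
    t=(x-o[0])/d[0]; P=o+d*t; v=P-np.array([x,.125,.07])
    return P, np.hypot(v[1],v[2]), np.degrees(np.arctan2(v[2],-v[1]))
E
python3 - <<'E'
from h import *
print("before")
s=load("p1s.png")
for uv,x in [((583,258),.15),((380,87),-.15)]: print(lidangle(s,np.array(uv)/2.7+[300,80],x))
print("now")
s=load("p2s.png")
for uv,x in [((542,274),.15),((340,99),-.15)]: print(lidangle(s,np.array(uv)/2.7+[300,80],x))
hs=cv2.cvtColor(s["img"],cv2.COLOR_RGB2HSV)
cv2.imwrite("pics/p2z.png",cv2.resize(s["img"][150:220,370:440,::-1],None,fx=8,fy=8))
E
```

```text
before
(array([0.15  , 0.1674, 0.317 ]), np.float64(0.2505835221826953), np.float64(99.73915333038414))
(array([-0.15  ,  0.1646,  0.3176]), np.float64(0.25079404266375843), np.float64(99.08745676224537))
now
(array([0.15  , 0.1153, 0.3228]), np.float64(0.252943992417893), np.float64(87.80350797027778))
(array([-0.15  ,  0.1112,  0.3239]), np.float64(0.25425797373361214), np.float64(86.8849492813415))
```

View pics/p2z.png

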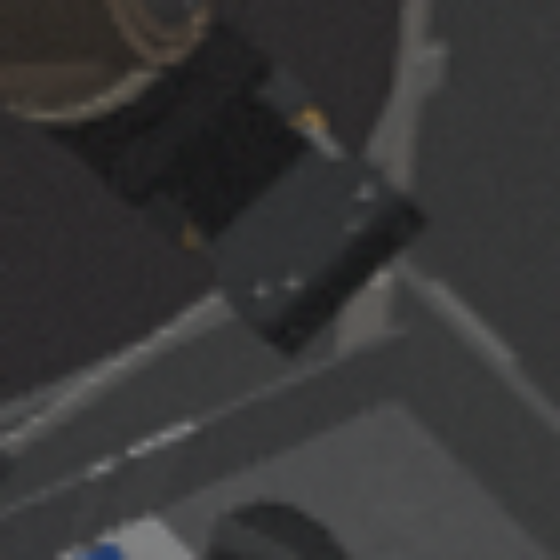

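The lid moved by about 12° (99° to 87°). From the stay geometry that puts the knee about 35 mm down with a fold of about 0.9 rad, well past 0.2, so it is broken. I'll back away to the front and then rise.

```bash
python3 - <<'E'
from h import *
p=np.array(manip.current_tcp_pos())
q=p+Rc@[0,-0.06,0.0]; manip.servo_line(q,OK_,0.04); print(manip.current_contact_force())
q=q+Rc@[0,-0.03,0.09]; manip.servo_line(q,OK_,0.1)
shot("scene","p3s.png")
print(manip.current_clock(),manip.current_contact_force())
E
python3 -c "
import cv2
a=cv2.imread('pics/p3s.png');cv2.imwrite('pics/p3c.png',cv2.resize(a[80:300,300:540],None,fx=2.7,fy=2.7))"
```

```text
[-0.0303 -0.213   0.6131]
82.5333 [ 0.4457  0.8071 -0.0791]
```

View pics/p3c.png

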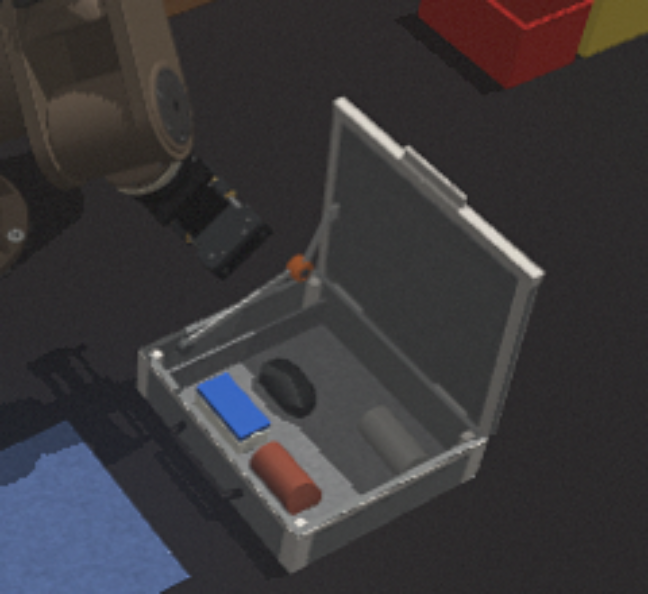

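The knee has folded, clear of the gripper, and the lid stays where it is at about 87°. Next I'll go over the lid and push its outer face along the hinge arc with closed fingertips pointing down.

```bash
cat >> h.py <<'E'
OL=down(CYAW+np.pi/2)
def lidtcp(adeg,g=0.0,rho=0.215,x=-0.01):
    a=np.deg2rad(adeg)
    y=0.125-rho*np.cos(a)+(0.010+g)*np.sin(a); z=0.07+rho*np.sin(a)+(0.010+g)*np.cos(a)
    return c3([x,y+0.010,z+0.019])
E
python3 - <<'E'
from h import *
for a,g in [(87,.035),(87,0),(60,0),(40,0),(20,0),(0,0),(0,.06)]: print(a,lidtcp(a,g),manip.solve_ik(lidtcp(a,g),OL))
manip.move_pose(c3([-.05,-.08,.46]),OL)
manip.move_pose(c3([-.01,.19,.46]),OL)
p=lidtcp(87,.04)
manip.servo_line([p[0],p[1],.46],OL,.15)
manip.servo_line(p,OL,.15)
print(manip.current_clock(),manip.current_contact_force())
shot("side","q1d.png");shot("scene","q1s.png")
E
```

```text
87 [0.5001 0.3842 0.3061] [ 0.5504  0.4399  1.4469 -0.      1.2548  0.533 ]
87 [0.5007 0.3492 0.3042] [ 0.5009  0.4099  1.5012 -0.      1.2305  0.4835]
60 [0.5024 0.2517 0.2802] [ 0.3469  0.3556  1.6542 -0.      1.1317  0.3294]
40 [0.5034 0.1923 0.2349] [ 0.2422  0.3676  1.7686 -0.      1.0054  0.2248]
20 [0.5041 0.1519 0.1719] [ 0.1672  0.429   1.8693 -0.      0.8432  0.1498]
0 [0.5044 0.1355 0.099 ] [ 0.136   0.5336  1.9431 -0.      0.6648  0.1185]
0 [0.5044 0.1355 0.159 ] [ 0.136   0.4419  1.8922 -0.      0.8075  0.1185]
87.05 [-0.4539 -0.403   0.1664]
```

View pics/q1d.png

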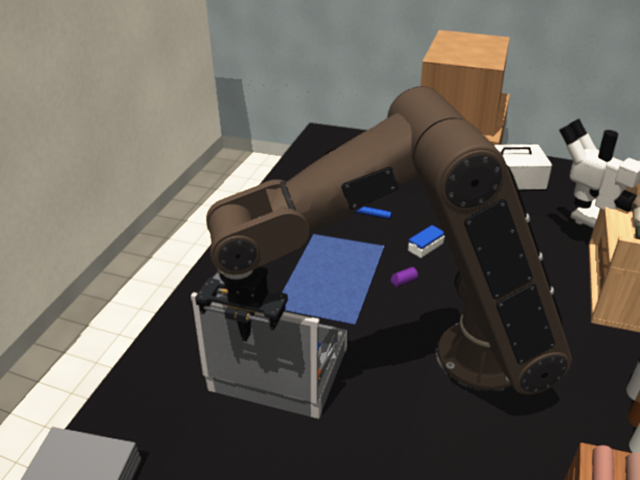

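View pics/q1s.png

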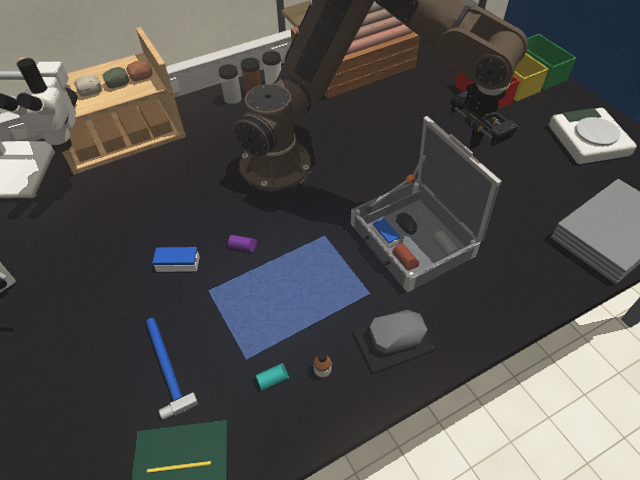

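The fingers hang behind the lid's outer face (side view, about (245,325)). Now I'll lower it in steps while watching the force.

```bash
python3 - <<'E'
from h import *
f0=np.array(manip.current_contact_force())
manip.servo_line(lidtcp(87,.01),OL,.05)
manip.servo_line(lidtcp(87,.0),OL,.03)
for a in list(range(84,11,-4)):
    manip.servo_line(lidtcp(a),OL,.06)
    f=np.array(manip.current_contact_force())-f0
    print(a,f.round(1),end=' ')
    if np.linalg.norm(f)>25: print("STOP");break
print(manip.current_clock())
shot("scene","q2s.png");shot("side","q2d.png")
E
python3 -c "
import cv2
a=cv2.imread('pics/q2s.png');cv2.imwrite('pics/q2c.png',cv2.resize(a[80:300,300:540],None,fx=2.7,fy=2.7))"
```

```text
84 [-0.3 -0.8  0.3] 80 [ 0.  -0.7  0.9] 76 [-0.8 -1.1  1.2] 72 [-0.8 -0.5  2. ] 68 [-0.7  0.3  0.5] 64 [-0.4  0.3  1.7] 60 [-0.7 -0.5  0.7] 56 [-0.8  0.   1.2] 52 [-0.1 -0.3  2.1] 48 [-0.2 -0.2  1.4] 44 [-0.9 -0.1  0.4] 40 [0.3 0.3 1.2] 36 [-0.7  0.2  1.4] 32 [-0.2  1.1  1.3] 28 [-0.1 -0.2  1.9] 24 [-0.1  0.5  0.7] 20 [-0.8 -0.4  1. ] 16 [-0.3 -1.   1.4] 12 [0.2 0.3 0.6] 95.925
```

View pics/q2c.png

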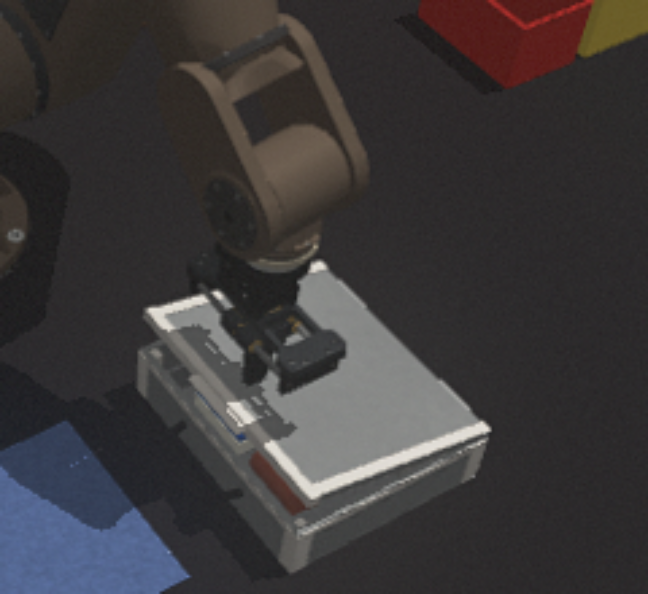

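The lid is at about 12° with nothing in the way. I'll close the rest slowly.

```bash
python3 - <<'E'
from h import *
f0=np.array([0,0,0.])
for a in [9,6,4,3,2,1.5,1,.5,0,-.3,-.6,-.9,-1.2]:
    manip.servo_line(lidtcp(a),OL,.025)
    f=np.array(manip.current_contact_force())-f0
    print(a,f.round(1),end=' ')
    if f[2]>12: print("contact");break
manip.pause(.3); print(manip.current_contact_force(), manip.current_tcp_pos(), manip.current_gripper_width())
p=np.array(manip.current_tcp_pos())
manip.servo_line(p+[0,0,.05],OL,.05)
manip.servo_line(p+[0,0,.3],OL,.2)
shot("scene","q3s.png")
manip.move_pose([0.25,-0.4,0.5],down(0.6))
shot("scene","q4s.png");shot("side","q4d.png")
print(manip.current_clock())
E
python3 -c "
import cv2
a=cv2.imread('pics/q4s.png');cv2.imwrite('pics/q4c.png',cv2.resize(a[130:310,310:540],None,fx=3,fy=3))"
```

```text
9 [-0.3  0.  -0.4] 6 [ 0.6 -0.4  0.2] 4 [0.4 0.3 0. ] 3 [-1.   0.9 -1.1] 2 [-0.1 -0.4  0.2] 1.5 [0.2 0.2 0. ] 1 [ 0.4 -0.4  0.2] 0.5 [ 0.3  0.5 -1.1] 0 [-1.6  0.2  4.6] -0.3 [-4.8 -1.3 20.4] contact
[-4.9018 -0.6617 18.0177] [0.5046 0.1356 0.0992] 0.000732470016078445
104.7083
```

View pics/q4c.png

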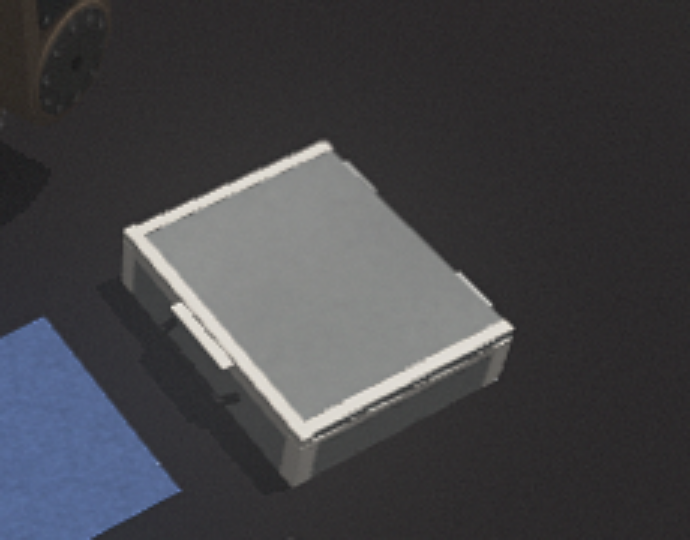

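View pics/q4d.png

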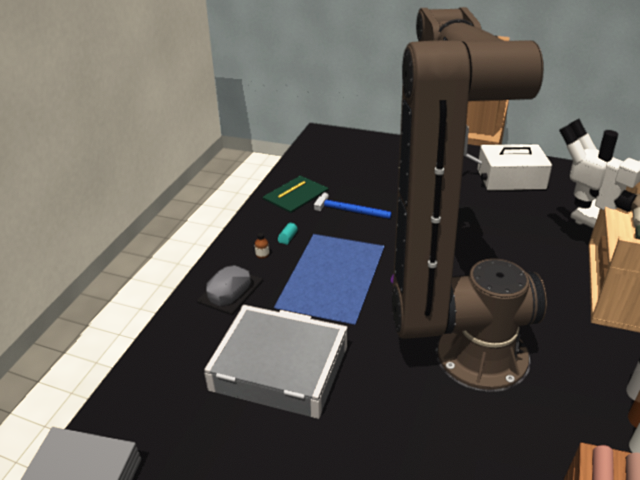

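View pics/q4s.png

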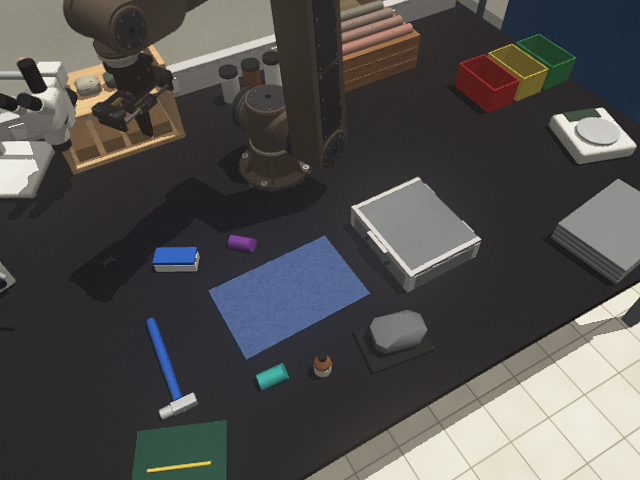

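Contact came with the tips at z = 0.080, exactly the top of a shut lid, and the lid lies flush. I'll do one numeric check on a lid corner and then hand in.

```bash
python3 - <<'E'
from h import *
s=load("q4s.png")
for uv,x in [((305,438),.15),((124,230),-.15)]: print(lidangle(s,np.array(uv)/3+[310,130],x))
print(manip.current_contact_force(),manip.current_gripper_width(),manip.current_clock())
manip.sign_off()
E
```

```text
(array([ 0.15  , -0.122 ,  0.0834]), np.float64(0.24735912757192116), np.float64(3.1114230877071036))
(array([-0.15  , -0.1267,  0.0835]), np.float64(0.2520702554523703), np.float64(3.077677934857007))
[-0.8071  0.051   0.1142] 0.0006121162981291674 104.7083
the job is handed in; nothing more can be done
```

I packed all four samples on the mat (grey core, red core, basalt and the small slide box; there was no granite) and shut the lid. I handed the job in at 104.7 s on the robot's clock. Each sample was set down on the compartment floor by feel before release. I then pressed the orange knee about 35 mm down, backed the fingers off to the front, and lowered the lid along its arc.

**Lid check:** the fingertips met the lid at z = 0.080 m, which is where a shut lid's top should be, with a final press of about 20 N. The last camera check put the lid's top corners at 0.0835 m, about 3 mm higher. That is slightly more than the 2 mm calibration accuracy, and I relied on the contact and the flush look in the pictures.

**Disagreements and oddities:**
- **Grey core:** it moved about 4 cm towards the back wall after I placed it, probably the announced knock. It stayed inside the compartment, flat.
- **Knee press:** the contact force mostly pointed to the front, up to 10 N, instead of straight up, so the fingers probably touched the upper bar too. The stay still broke, and the lid stayed where it was when I backed off.

The ore lump, dropper bottle and hammer look unmoved in the final pictures.

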